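# Seal the pickle crock with the key switch

### The arm

A 6-joint arm with a two-finger parallel gripper is mounted at the origin on the work surface. World frame = base frame: x ahead of the robot, y to its left, z up, the work surface at z = 0. Lengths are in m, angles in rad, forces in N, time in s.
With the tool pointing down it reaches from about 0.275 to 0.825 m from the base axis. Payload 4.9 kg.
Tool frame: the origin (TCP) lies at the very end of the fingers, on their centre line; the grasp point (between the pads) lies 19 mm behind it; z points along the fingers, y is the direction in which the jaws open and shut (so a half turn about z gives the same grasp; the last joint's range is limited). The gripper opens to 85 mm and grips with 20 to 120 N. Pads are 22 mm wide; open, the fingers measure 114 mm over their backs; the gripper's body (76 mm by 85 mm) begins 54 mm behind the grasp point. The pads swing forward as they close: fully open they stand 13 mm farther back than shut.
Start: joints at [-1.389, 0.326, -0.193, 1.052, 0, 1.437], TCP at [0.171, -0.523, 0.231] pointing down, gripper open.
Joint ranges: [-2.65, 2.65], [-0.97, 1.79], [-1.3, 1.35], [-1.93, 2.1], [-1.47, 1.37], [-3.14, 3.14]. Speed limits (rad/s): [2.57, 2.57, 3.14, 3.14, 3.14, 3.14].

### API

Orientations are given as a unit quaternion [w, x, y, z].
In Python, from rig import read_state, cams, robot gives the robot as it stands.
- The arm moves only by the shell command python3 -m inch 'ROWS'. ROWS is JSON, a list of rows, each a list of 3 entries, a list of its own where there are three numbers: the opening in per cent of the stroke, from 0 (shut) to 100 (fully open), then the shift along the tool's x, y, z in cm, then the turn about the tool's z in degrees. In form: [[fingers, [x, y, z], twist], ...]. A call has 1 to 12 rows; each row shifts and turns the commanded pose from where the row before left it, along the tool's axes as they then stand; what a row does not reach is not made up. A row lasts 1/10 s, in which the tool goes at most 50 mm and 8.59 degrees, less where a joint would pass 70% of its speed; a pose out of reach is approached as far as the arm can. A call with a gripper value outside its range is refused whole. The fingers move at their own pace and stop on an object; the grip force is fixed at half the most. Time passes only in rows, so rows that do not move let the fingers close. It gives the time, the measured TCP pose, the force and the opening at its end, in the units of the state.
- read_state(): the state, without advancing time (a new reading comes with each control period).
- cams.camera(name): name is "scene" or "top" or "wrist"; returns a dict with "frame" (384x512x3 uint8, blue, green, red), "z_map" (384x512 float32, m along the optical axis (not along the pixel's ray), 0 where there is no reading), "fx", "fy", "cx", "cy" (pixels), "position" and "orientation" of the camera in the world; the wrist camera has in their place "hand_eye" (4x4, takes a point from camera to tool coordinates, whose origin is the TCP and whose axes are the flange's). Camera axes: x right, y down, z forward; pixel columns grow to the right and rows downward; lengths in m; the calibration is good to about 2 mm. A picture is of the moment at which its call begins: read the wrist's pose just before it.
- robot.close_job(): hands the job in, once; it reports no verdict.
Trained networks look in a picture, given as the dict that the camera call returned (one of the last four; its "shot" number tells which), for a name from the list of things; names that differ only in an ending like _2 or _b are one class to them, and where a whole thing is asked for, a point or a joint stands for the part that bears it (a point fixed in the world has none). Each returns a list of dicts, best first, with "p" (0 to 1); they miss things now and then, are a little off and sometimes report something else, mostly with a low value. They report only what shows in the picture. A call takes as long as a camera call. They do not tell look-alikes from the thing itself.
- cams.recognise(picture, label): "location" ([x, y, z] in m, in world coordinates, good to about 4 mm: the middle of the surface that is visible of it).
- cams.landmark_of(picture, label): "location" ([x, y, z] in m, in world coordinates, good to about 4 mm: a listed point, or the origin of a listed thing).
The state is a dict: "clock": time; "joints": joint angles; "dq": joint speeds; "tau": joint torques, N m; "eef_pos": TCP position; "tool_rot": TCP orientation; "wrist_force": force on the tool from outside, world axes, zero at the start; "ft_torque": the same for the moment, N m; "opening": finger opening in m.
Only numpy, scipy, OpenCV 4.12 (cv2) and the standard library are available. Lean on these libraries where they do the work, as an engineer would, in place of code of your own. Each camera call takes 0.05 s, during which the arm holds its last target.

### The job

Put the blue lid squarely on the pickle crock so that it sits flat on the rim, then take the red key from its wooden stand, push it fully home in the sealer's key switch (its pins are sticky, so press firmly and wiggle a little if it binds), and turn it a quarter turn clockwise, up to the stop. The switch springs back, so finish with the gripper still holding the key turned, the lid still seated; leave the jars, funnel, scoop, saucer and lamp toggle alone.

Things in the scene. Friction and masses are not known exactly. Their poses are not given: they have to be found in the camera images.
- lid_knob (a point): Grip point of the loose lid (0.22 kg): on the axis of an upright round light-wood knob, diameter 24 mm, 34 mm tall, in the middle of a round blue plate 94 mm across, 7 mm thick. 22 mm above the plate's top, 12 mm below the knob's top. z up. The lid first stands on the work surface, on the plug under its plate, with this point 41 mm above its lowest face.
- lid_seat (a point): Point on the lid's axis at the underside of the blue plate, 29 mm below lid_knob: the face that rests on the crock's rim. Below it is a white centring plug, diameter 69 mm, 12 mm deep, with a bevelled foot.
- crock_rim (a point): Centre of the blue crock's mouth at rim height, 80 mm above the work surface. Inside diameter 74 mm, outside 88 mm, deeper than the lid's plug. Fixed on the grey sealer base (150 by 300 mm, 16 mm thick), which does not move. z up; y along the base away from the key switch, whose axis lies 155 mm from here in -y.
- key_grip (a point): Centre of the key's red plastic bow: a flat plate 34 mm wide (x), 10 mm thick (y), 32 mm tall (z, up), to be pinched across its thickness; 16 mm below the key's top. The key (0.05 kg) is the same after a half turn about z. It first stands blade down in a fixed wooden block, 60 by 60 mm, 40 mm tall, shoulder on the block's top; lift it straight up over 30 mm to free it.
- key_shoulder (a point): Point on the key's axis at the underside of the shoulder, 28 mm below key_grip, same axes; meets switch_mouth when the key is home. Above it a neck 20 by 9 mm, 12 mm tall, carries the bow; below it is the steel blade, 14 mm wide (x), 5 mm thick (y), 30 mm long with a half-round tip.
- switch_mouth (a point): Centre of the key slot in the top face of the brass plug (30 mm square), 81 mm above the work surface, in a steel collar 56 mm across. z up; slot 16 mm long (x), 7 mm wide (y), 34 mm deep, 2 mm bevel; the axes turn with the plug. Two spring pins in the slot's narrow ends, 11 and 19 mm down, each need 3 to 10 N of downward push. The grey housing below is 41 mm tall.
- key_switch (a joint): Turn of the brass plug about its vertical axis: 0 at rest (slot across the base's short side), grows clockwise seen from above, stop at 1.571 rad (a quarter turn). A spring returns it to 0: 0.05 N m at 0, 0.14 N m at the stop. The blade has about 0.2 rad of play in the slot, so the key must turn that much more than the plug.
- jar_a: Bystander: closed green glass jar with a steel cap, 76 mm in diameter, 125 mm tall. Origin at the centre of its underside.
- jar_b: Bystander: closed amber glass jar with a red cap and a paper label, 76 mm in diameter, 125 mm tall. Origin at the centre of its underside.
- funnel: Bystander: steel funnel standing mouth down, 90 mm in diameter, 85 mm tall. Origin at the centre of its underside.
- scoop: Bystander: yellow plastic scoop, about 160 mm long, 50 mm wide and 32 mm tall. Origin under its middle, x along it towards its bowl.
- saucer: Bystander: white ceramic saucer, 130 mm in diameter, 18 mm tall. Origin at the centre of its underside.
- lamp_toggle_tip (a point): Bystander: tip of the black toggle lever (50 mm long) of the shelf lamp, on a fixed grey block at the far right of the shelf.
Things that resemble listed ones, but are neither listed nor needed, are in the scene too. Leave any purple look-alike of the part that bears lid_knob alone.

How it is judged:
On the way, in this order (a step that is already met when the one before it is completed fails the run):
1. the lid sits flat on the crock, let go (horizontal distance between lid_seat and crock_rim below 0.005 m and z of lid_seat in the frame of crock_rim between -0.003 and 0.002 m and angle between lid_seat's own z axis and vertical below 0.05 rad and contact force between the fingers and lid below 0.2 N), for 0.2 s.
2. the key is fully home in the switch, not yet turned (horizontal distance between key_shoulder and switch_mouth below 0.004 m and z of key_shoulder in the frame of switch_mouth below 0.003 m and angle between the x axis of key_shoulder and the x axis of switch_mouth, either way round below 0.35 rad and angle between key_shoulder's own z axis and vertical below 0.1 rad and value of joint key_switch below 0.3 rad), for 0.1 s.
3. the key is turned a quarter clockwise (horizontal distance between key_shoulder and switch_mouth below 0.004 m and z of key_shoulder in the frame of switch_mouth below 0.003 m and angle between the x axis of key_shoulder and the x axis of switch_mouth, either way round below 0.35 rad and angle between key_shoulder's own z axis and vertical below 0.1 rad and value of joint key_switch above 1.25 rad), for 0.2 s.
At the end, for the whole second after the job is handed in: Lid on the crock (axes within 5 mm, flat on the rim within 2 mm, level within 0.05 rad), untouched; key home (shoulder within 3 mm of the plug's face, 4 mm of its axis, upright within 0.1 rad); switch past 1.25 rad and still; fingers hold the key with over 1 N (all of step 1 and all of step 3 and velocity of joint key_switch between -0.2 and 0.2 rad/s and contact force between the fingers and key above 1 N and contact force between the arm and lid below 0.2 N); the arm keeps its last pose, push and grip.
It fails at once if a glass jar is pushed more than 30 mm or tipped (distance of any of jar_a, jar_b from where it was at the start of the episode above 0.03 m or angle between any of jar_a, jar_b's own z axis and vertical above 0.4 rad).
It fails at once if the funnel, scoop or saucer is pushed more than 30 mm or tipped (distance of any of funnel, scoop, saucer from where it was at the start of the episode above 0.03 m or angle between any of funnel, scoop, saucer's own z axis and vertical above 0.4 rad).
It fails at once if the lamp toggle is switched (distance of lamp_toggle_tip from where it was at the start of the episode above 0.015 m).
It also fails if it takes over 58 s, if anything falls off the work surface, if the arm or the gripper's body presses on something with over 40 N, if the wrist force passes 120 N, or if a joint passes its speed limit or range.

## Working session

There is one attempt and no reset: what is moved stays moved. The work goes in short steps, Python scripts to look and compute and a shell command to move; the robot and the scene stay as the last step left them, time stands still between calls to the robot, and variables do not carry over. Pictures are saved under pics/ and viewed, and the job is handed in when it is done.

```bash
ls; mkdir -p pics; cat > h.py <<'E'
import numpy as np, cv2
from rig import read_state, cams, robot
from scipy.spatial.transform import Rotation as R
def q2R(q): return R.from_quat([q[1],q[2],q[3],q[0]]).as_matrix()
def T_of(p,s=None):
    T=np.eye(4)
    if 'hand_eye' in p:
        W=np.eye(4);W[:3,:3]=q2R(s['tool_rot']);W[:3,3]=s['eef_pos'];return W@np.array(p['hand_eye'])
    T[:3,:3]=q2R(p['orientation']);T[:3,3]=p['position'];return T
def cloud(p,s=None):
    z=p['z_map'];v,u=np.indices(z.shape)
    P=np.stack([(u-p['cx'])/p['fx']*z,(v-p['cy'])/p['fy']*z,z],-1)
    T=T_of(p,s);return P@T[:3,:3].T+T[:3,3]
E
python3 - <<'E'
from h import *
np.set_printoptions(precision=4,suppress=True)
s=read_state();print(s)
for n in ['scene','top']:
    p=cams.camera(n);cv2.imwrite(f'pics/{n}0.png',p['frame'])
    print(n,p.get('position'),p.get('orientation'),p['fx'])
    np.savez(f'{n}0.npz',frame=p['frame'],c=cloud(p,s))
    for l in ['lid_knob','lid_seat','crock_rim','key_grip','key_shoulder','switch_mouth','jar_a','jar_b','funnel','scoop','saucer','lamp_toggle_tip']:
        print(l,[(np.round(d['location'],4).tolist(),round(d['p'],2)) for d in cams.landmark_of(p,l)[:4]])
E
```

```text
pics
{'clock': 0.0, 'joints': array([-1.3892,  0.3269, -0.1936,  1.052 ,  0.    ,  1.4366]), 'dq': array([-0.0005, -0.0013,  0.0002, -0.0004,  0.0005,  0.0011]), 'tau': array([ -0.002 , -44.3392,  26.2443,   0.0155,  -0.0003,   0.    ]), 'eef_pos': array([ 0.1707, -0.5222,  0.2305]), 'tool_rot': array([-0.0009,  0.9876,  0.1572, -0.    ]), 'wrist_force': array([ 0.6983, -0.094 ,  0.0188]), 'ft_torque': array([-0.0167,  0.0299, -0.0301]), 'opening': 0.08511394728786024}
scene [ 0.9326 -0.741   1.3483] [-0.2785  0.9303  0.2299 -0.0643] 488.0908642851809
lid_knob [([0.439, 0.2898, 0.0382], 0.81), ([0.3791, 0.1401, 0.0412], 0.8)]
lid_seat [([0.3831, 0.1331, 0.0165], 0.71), ([0.4366, 0.2853, 0.0107], 0.69), ([0.5944, -0.502, 0.0674], 0.41)]
crock_rim [([0.5772, 0.0162, 0.0815], 0.87)]
key_grip [([0.4327, -0.2906, 0.0691], 0.52)]
key_shoulder [([0.4329, -0.2902, 0.0342], 0.58)]
switch_mouth [([0.5961, -0.1332, 0.0807], 0.5)]
jar_a [([0.6867, 0.3718, 0.0003], 0.96), ([0.6834, -0.3907, -0.0043], 0.62)]
jar_b [([0.6867, 0.3718, 0.0003], 0.96), ([0.6834, -0.3907, -0.0043], 0.62)]
funnel [([0.4
[... 181 characters left out ...]
1 1.7296] [ 0.0576 -0.6962  0.7131 -0.0591] 458.94983889841944
lid_knob [([0.4337, 0.2855, 0.0406], 0.67), ([0.3839, 0.1338, 0.041], 0.63)]
lid_seat [([0.3819, 0.1372, 0.0083], 0.96), ([0.436, 0.2909, 0.0134], 0.78)]
crock_rim [([0.5746, 0.0182, 0.0811], 0.6)]
key_grip [([0.4357, -0.2893, 0.0702], 0.37)]
key_shoulder [([0.4357, 0.2913, 0.0117], 0.52), ([0.4329, -0.2976, 0.0377], 0.49)]
switch_mouth [([0.5948, -0.1297, 0.0816], 0.49)]
jar_a [([0.6797, -0.3915, -0.0012], 0.69)]
jar_b [([0.6797, -0.3915, -0.0012], 0.69)]
funnel [([0.4192, 0.4576, 0.0025], 0.59)]
scoop [([0.6054, 0.5106, 0.0024], 0.83)]
saucer [([0.3943, -0.495, 0.0022], 0.98)]
lamp_toggle_tip [([0.5987, -0.4988, 0.0678], 0.46)]
```

View pics/scene0.png

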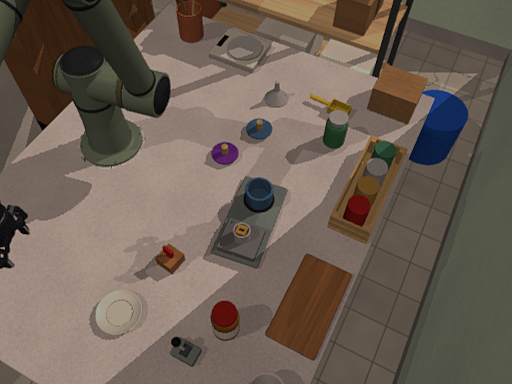

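View pics/top0.png

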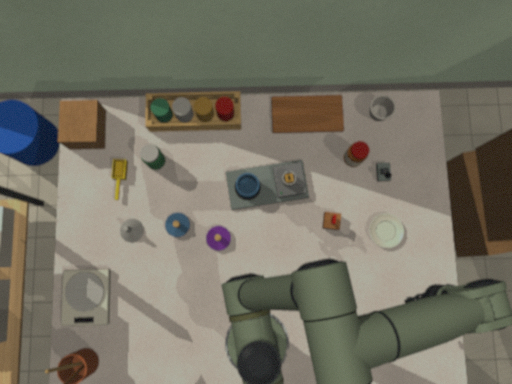

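The scene view shows the blue lid at px (259,128), the purple look-alike at (225,152), the crock at (258,190), the switch at (242,230) and the key at (170,253). I'll refine these positions with depth.

```bash
python3 - <<'E'
from h import *
np.set_printoptions(precision=4,suppress=True)
for n in ['scene','top']:
    d=np.load(n+'0.npz');c=d['c'].reshape(-1,3);f=d['frame'].reshape(-1,3).astype(int)
    print(n)
    def near(x,y,r,z0,z1): return (np.hypot(c[:,0]-x,c[:,1]-y)<r)&(c[:,2]>z0)&(c[:,2]<z1)
    tab=c[near(0.5,-0.3,0.03,-.02,.02)]; print('table z',np.median(tab[:,2]) if len(tab) else None)
    m=near(.437,.288,.06,.004,.035); P=c[m]; print('lid plate n',len(P),'c',(P.min(0)+P.max(0))/2, 'med z',np.median(P[:,2]))
    x,r=cv2.minEnclosingCircle(P[:,:2].astype(np.float32));print(' circ',x,r)
    m=near(.437,.288,.04,.042,.07); P=c[m]; print('knob',len(P),P.mean(0))
    m=near(.576,.017,.065,.072,.09); P=c[m]; x,r=cv2.minEnclosingCircle(P[:,:2].astype(np.float32));print('rim',len(P),x,r,P[:,2].mean())
    m=near(.595,-.13,.05,.07,.09); P=c[m]; x,r=cv2.minEnclosingCircle(P[:,:2].astype(np.float32));print('collar',len(P),x,r,P[:,2].mean(),P.mean(0))
    # base plate
    m=near(.585,-.06,.2,.008,.022); P=c[m]; print('base',len(P),cv2.minAreaRect(P[:,:2].astype(np.float32)))
    m=near(.434,-.29,.06,.03,.045); P=c[m]; print('block',len(P),cv2.minAreaRect(P[:,:2].astype(np.float32)),P[:,2].mean())
    m=near(.434,-.29,.04,.055,.11); P=c[m]; print('bow',len(P),P.mean(0),P.min(0),P.max(0),cv2.minAreaRect(P[:,:2].astype(np.float32)))
for n,(u,v) in {'scene':(215,235),'top':(290,190)}.items(): pass
a=cv2.imread('pics/scene0.png')
cv2.imwrite('pics/z1.png',np.hstack([cv2.resize(a[170:270,140:300],(800,500),interpolation=cv2.INTER_CUBIC)]))
b=cv2.imread('pics/top0.png')
cv2.imwrite('pics/z2.png',cv2.resize(b[150:250,220:380],(800,500),interpolation=cv2.INTER_CUBIC))
E
```

```text
scene
table z -6.016905897077152e-06
lid plate n 403 c [0.438  0.2823 0.0194] med z 0.01812612994554308
 circ (0.439179927110672, 0.2866230905056) 0.05903751403093338
knob 41 [0.4406 0.2825 0.0506]
rim 196 (0.5734068751335144, 0.017088910564780235) 0.045708514750003815 0.07831657284947158
collar 198 (0.5949804782867432, -0.13574190437793732) 0.027443693950772285 0.0776377157932611 [ 0.5958 -0.1363  0.0776]
base 1916 ((0.5969090461730957, -0.05109849572181702), (0.3311917781829834, 0.34521040320396423), 47.4797248840332)
block 333 ((0.43793785572052, -0.29174795746803284), (0.062009695917367935, 0.06393647193908691), 81.6746597290039) 0.03854611507860125
bow 74 [ 0.4404 -0.2941  0.0756] [ 0.4223 -0.2999  0.0551] [ 0.4566 -0.286   0.0909] ((0.43938323855400085, -0.29246821999549866), (0.011150444857776165, 0.0358453132212162), 79.78047943115234)
top
table z 0.0002328453293262145
lid plate n 500 c [0.4349 0.2875 0.0194] med z 0.017664901551662116
 circ (0.43734467029571533, 0.2878023386001587) 0.05985528975725174
knob 34 [0.4369 0.283  0.0506]
rim 138 (0.5731907486915588, 0.017803581431508064) 0.04408473148941994 0.07956109328918726
collar 116 (0.5932185649871826, -0.13658268749713898) 0.026473261415958405 0.07856441948129357 [ 0.5927 -0.1357  0.0786]
base 1696 ((0.5881893038749695, -0.05143256485462189), (0.3849208354949951, 0.37345704436302185), 23.83954429626465)
block 203 ((0.437686026096344, -0.2938748002052307), (0.06122637167572975, 0.06060374528169632), 83.03629302978516) 0.0388024670966174
bow 40 [ 0.4378 -0.2919  0.0783] [ 0.4211 -0.3002  0.0565] [ 0.454  -0.2857  0.095 ] ((0.4374605715274811, -0.2927955985069275), (0.009702070616185665, 0.032224733382463455), 80.30216217041016)
```

```bash
python3 - <<'E'
from h import *
s=read_state();p=cams.camera('wrist');cv2.imwrite('pics/w0.png',p['frame']);print(p['hand_eye'],p['fx'])
E
```

```text
[[ 1.05570402e-04 -9.51013944e-01 -3.09147970e-01  7.92139136e-02]
 [ 9.99999928e-01  2.13419615e-04 -3.15042131e-04 -1.58548743e-03]
 [ 3.65587701e-04 -3.09147914e-01  9.51013898e-01 -1.43109501e-01]
 [ 0.00000000e+00  0.00000000e+00  0.00000000e+00  1.00000000e+00]] 279.6087653329325
```

View pics/z1.png

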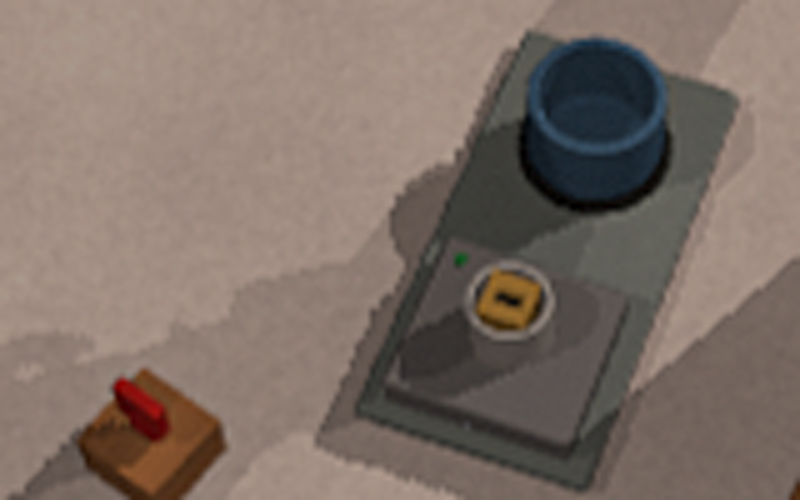

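View pics/z2.png

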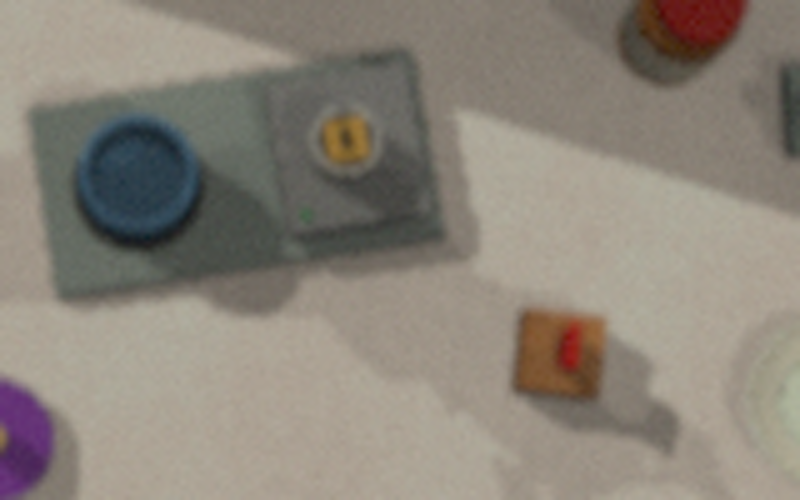

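```bash
python3 -m inch '[[100,[0,0,0],-8.5],[100,[0,0,0],-8.5],[100,[0,0,0],-8.5],[100,[0,0,0],-8.5],[100,[0,0,0],-8.5],[100,[0,0,0],-8.5],[100,[0,0,0],-8.5],[100,[0,0,0],-8.5],[100,[0,0,0],-8.5],[100,[0,0,0],-8.5],[100,[0,0,0],-8.5],[100,[0,0,0],-8.5]]'; python3 -m inch '[[100,[0,0,0],-8.5],[100,[0,0,0],-8.5],[100,[0,0,0],-8.5],[100,[0,0,0],-8.5],[100,[0,0,0],-8.5],[100,[0,0,0],-8.5],[100,[0,0,0],-8.5],[100,[0,0,0],-0.4]]'
```

```text
clock: 2.55
eef_pos: [0.1708, -0.5228, 0.2313]
tool_rot: [0.0, 0.497, 0.868, -0.0]
wrist_force: [1.0, 0.0, 0.9]
opening: 0.0853
clock: 3.35
eef_pos: [0.1708, -0.5228, 0.2313]
tool_rot: [0.0, 0.0, 1.0, -0.0]
wrist_force: [0.7, 0.2, -0.0]
opening: 0.0855
```

```bash
python3 -m inch '[[100,[-3.3,2.9,0],0],[100,[-3.3,2.9,0],0],[100,[-3.3,2.9,0],0],[100,[-3.3,2.9,0],0],[100,[-3.3,2.9,0],0],[100,[-3.3,2.9,0],0],[100,[-3.3,2.9,0],0],[100,[-3.3,2.9,0],0],[100,[0,0,0],0]]'
cat > keyfit.py <<'E'
from h import *
import sys
np.set_printoptions(precision=4,suppress=True)
s=read_state();p=cams.camera('wrist');cv2.imwrite('pics/'+sys.argv[1]+'.png',p['frame'])
c=cloud(p,s).reshape(-1,3);f=p['frame'].reshape(-1,3).astype(int)
np.savez(sys.argv[1]+'.npz',frame=p['frame'],c=c)
red=(f[:,2]>90)&(f[:,1]<0.4*f[:,2])&(f[:,0]<0.4*f[:,2])
m=red&(np.hypot(c[:,0]-.437,c[:,1]+.293)<.05)&(c[:,2]>.045)&(c[:,2]<.12)
P=c[m];print(s['eef_pos'],len(P),P.mean(0),P.min(0),P.max(0),cv2.minAreaRect(P[:,:2].astype(np.float32)))
m=m&(c[:,2]>np.percentile(P[:,2],98)-.004);P=c[m];print('top',len(P),P.mean(0),cv2.minAreaRect(P[:,:2].astype(np.float32)))
d=P[:,:2]-P[:,:2].mean(0);u,S,v=np.linalg.svd(d);print('dir',np.degrees(np.arctan(v[0,1]/v[0,0])))
m=(np.hypot(c[:,0]-.437,c[:,1]+.293)<.06)&(c[:,2]>.036)&(c[:,2]<.044);P=c[m];print('block',cv2.minAreaRect(P[:,:2].astype(np.float32)),P[:,2].mean())
print(cams.landmark_of(p,'key_grip')[:2])
E
python3 keyfit.py w1
```

```text
clock: 4.25
eef_pos: [0.438, -0.2875, 0.2314]
tool_rot: [0.001, -0.002, 1.0, 0.0]
wrist_force: [-0.8, 0.1, -0.6]
opening: 0.0854
[ 0.438  -0.2875  0.2314] 251 [ 0.4339 -0.289   0.0841] [ 0.4184 -0.2947  0.0689] [ 0.4509 -0.2829  0.0863] ((0.4347713589668274, -0.2892678380012512), (0.009266500361263752, 0.03281128406524658), 81.01235961914062)
top 250 [ 0.4339 -0.289   0.0841] ((0.4347713589668274, -0.2892678380012512), (0.009266500361263752, 0.03281128406524658), 81.01235961914062)
dir -8.166180921831685
block ((0.43502941727638245, -0.28880617022514343), (0.060082193464040756, 0.06018279120326042), 81.5508041381836) 0.04022146343507716
[{'location': [0.4348, -0.2894, 0.0662], 'p': 0.6}]
```

View pics/w1.png

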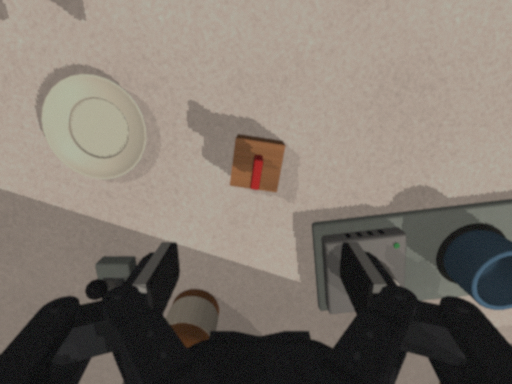

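```bash
python3 -m inch '[[100,[-1.2,3.8,0],0],[100,[-1.2,3.8,0],0],[100,[-1.2,3.8,0],0],[100,[-1.2,3.8,0],0],[100,[-1.2,3.8,0],0],[100,[-1.2,3.8,0],0],[100,[0,0,0],0]]'
cat > swfit.py <<'E'
from h import *
import sys
np.set_printoptions(precision=4,suppress=True)
s=read_state();p=cams.camera('wrist');cv2.imwrite('pics/'+sys.argv[1]+'.png',p['frame'])
c=cloud(p,s).reshape(-1,3);f=p['frame'].reshape(-1,3).astype(int)
np.savez(sys.argv[1]+'.npz',frame=p['frame'],c=c)
def near(x,y,r,z0,z1): return (np.hypot(c[:,0]-x,c[:,1]-y)<r)&(c[:,2]>z0)&(c[:,2]<z1)
print(s['eef_pos'])
P=c[near(.573,.02,.06,.074,.086)]; print('rim',cv2.minEnclosingCircle(P[:,:2].astype(np.float32)),cv2.fitEllipse(P[:,:2].astype(np.float32)),len(P),np.median(P[:,2]))
P=c[near(.594,-.134,.04,.074,.086)]; print('collar',cv2.minEnclosingCircle(P[:,:2].astype(np.float32)),len(P),np.median(P[:,2]))
br=(f[:,2]>f[:,0]*1.8)&(f[:,2]>60)
P=c[near(.594,-.134,.04,.074,.09)&br];print('brass',len(P),cv2.minAreaRect(P[:,:2].astype(np.float32)),P[:,2].mean())
P=c[near(.585,-.06,.2,.010,.022)&(c[:,1]<.08)&(c[:,1]>-.22)];print('base',len(P))
for l in ['crock_rim','switch_mouth']: print(l,cams.landmark_of(p,l)[:2])
E
python3 swfit.py w2
```

```text
clock: 5.05
eef_pos: [0.5072, -0.0606, 0.2314]
tool_rot: [0.0, -0.001, 1.0, 0.0]
wrist_force: [0.5, -1.0, -0.6]
opening: 0.0852
[ 0.5072 -0.0606  0.2314]
rim ((0.5705885887145996, 0.022451777011156082), 0.044200051575899124) ((0.5698575973510742, 0.02179133892059326), (0.0805010050535202, 0.08073129504919052), 128.06332397460938) 1278 0.07984998797087617
collar ((0.591310977935791, -0.13097034394741058), 0.02623709663748741) 1140 0.07887437613969506
brass 626 ((0.5939546227455139, -0.13156680762767792), (0.03542889282107353, 0.03223610669374466), 6.5517706871032715) 0.08032821219842479
base 9215
crock_rim [{'location': [0.5714, 0.0217, 0.0803], 'p': 0.61}]
switch_mouth [{'location': [0.5947, -0.1364, 0.0812], 'p': 0.7}]
```

View pics/w2.png

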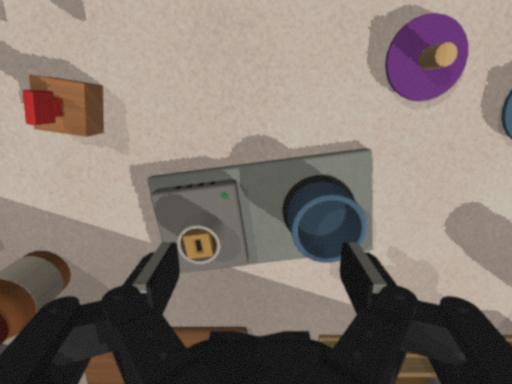

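```bash
python3 -m inch '[[100,[0.8,3.9,0.8],0],[100,[0.8,3.9,0.8],0],[100,[0.8,3.9,0.8],0],[100,[0.8,3.9,0.8],0],[100,[0.8,3.9,0.8],0],[100,[0.8,3.9,0.8],0],[100,[0.8,3.9,0.8],0],[100,[0.8,3.9,0.8],0],[100,[0.8,3.9,0.8],0],[100,[0,0,0],0],[100,[0,0,0],0]]'
cat > lidfit.py <<'E'
from h import *
import sys
np.set_printoptions(precision=4,suppress=True)
s=read_state();p=cams.camera('wrist');cv2.imwrite('pics/'+sys.argv[1]+'.png',p['frame'])
c=cloud(p,s).reshape(-1,3);f=p['frame'].reshape(-1,3).astype(int)
np.savez(sys.argv[1]+'.npz',frame=p['frame'],c=c)
def near(x,y,r,z0,z1): return (np.hypot(c[:,0]-x,c[:,1]-y)<r)&(c[:,2]>z0)&(c[:,2]<z1)
print(s['eef_pos'])
P=c[near(.436,.290,.04,.050,.058)];print('knobtop',len(P),cv2.minEnclosingCircle(P[:,:2].astype(np.float32)),P.mean(0))
P=c[near(.436,.290,.065,.015,.024)];print('plate',len(P),cv2.minEnclosingCircle(P[:,:2].astype(np.float32)),P.mean(0))
print([cams.landmark_of(p,'lid_knob')[:2]])
E
python3 lidfit.py w3
```

```text
clock: 6.3
eef_pos: [0.4353, 0.287, 0.159]
tool_rot: [-0.0, 0.001, 1.0, -0.001]
wrist_force: [-0.3, -0.5, 0.8]
opening: 0.0857
[0.4353 0.287  0.159 ]
knobtop 474 ((0.435085266828537, 0.28904595971107483), 0.011847486719489098) [0.4347 0.289  0.0531]
plate 5326 ((0.4351586401462555, 0.2890486717224121), 0.047021858394145966) [0.4321 0.2889 0.0193]
[[{'location': [0.4345, 0.2857, 0.0467], 'p': 0.87}, {'location': [0.3829, 0.1329, 0.0458], 'p': 0.87}]]
```

View pics/w3.png

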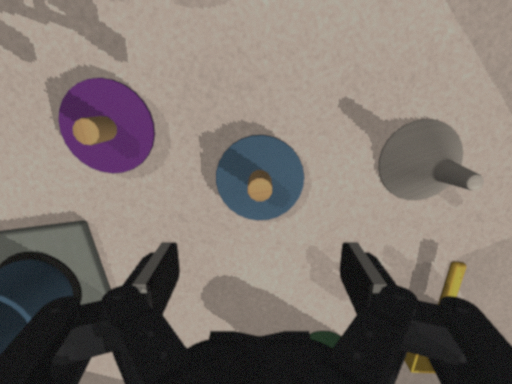

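```bash
python3 -m inch '[[100,[0,0.1,3],0],[100,[0,0.1,3],0],[100,[0,0,3],0],[100,[0,0,3],0],[100,[0,0,1.5],0],[100,[0,0,0],0]]'
python3 -m inch '[[0,[0,0,0],0],[0,[0,0,0],0],[0,[0,0,0],0],[0,[0,0,0],0],[0,[0,0,0],0],[0,[0,0,0],0],[0,[0,0,0],0]]'; python3 lidfit.py w4
```

```text
clock: 7.0
eef_pos: [0.4341, 0.2876, 0.0226]
tool_rot: [-0.002, 0.002, 1.0, -0.001]
wrist_force: [-0.1, -0.3, 0.7]
opening: 0.0853
clock: 7.7
eef_pos: [0.4357, 0.2901, 0.0254]
tool_rot: [0.001, 0.0, 1.0, -0.0]
wrist_force: [-0.8, -2.1, 5.8]
opening: 0.0222
[0.4357 0.2901 0.0254]
knobtop 2263 ((0.4281167984008789, 0.29175326228141785), 0.024868058040738106) [0.4325 0.2917 0.0534]
plate 11062 ((0.4359598457813263, 0.29147985577583313), 0.0475124828517437) [0.4204 0.2918 0.0193]
[[{'location': [0.436, 0.2895, 0.0425], 'p': 0.73}]]
```

View pics/w4.png

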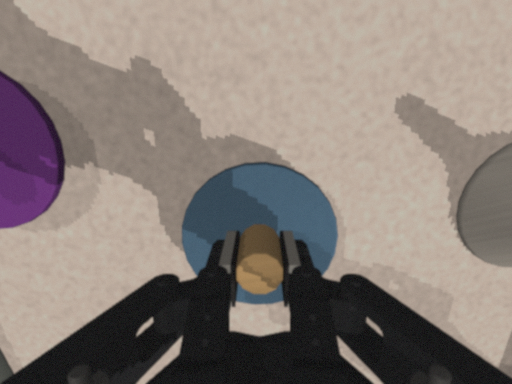

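```bash
python3 -m inch '[[0,[0,0,-1],0],[0,[0,0,-2.5],0],[0,[0,0,-3],0],[0,[0,0,-3],0],[0,[-0.5,-0.5,-2.5],0],[0,[-1.5,-1.5,0],0],[0,[-2.5,-3,0],0],[0,[-2.5,-3,0],0],[0,[-2.5,-3,0],0],[0,[-2.5,-3,0],0],[0,[-2.5,-3,0],0],[0,[-2.5,-3,0],0]]'
python3 -m inch '[[0,[-2.5,-3,0],0],[0,[-2.5,-3,0],0],[0,[-2,-2.5,0],0],[0,[-1,-1,0],0],[0,[0,0,0],0],[0,[0,0,0],0]]'
cat > rimfit.py <<'E'
from h import *
import sys
np.set_printoptions(precision=4,suppress=True)
s=read_state();p=cams.camera('wrist');cv2.imwrite('pics/'+sys.argv[1]+'.png',p['frame'])
c=cloud(p,s).reshape(-1,3);f=p['frame'].reshape(-1,3).astype(int)
np.savez(sys.argv[1]+'.npz',frame=p['frame'],c=c)
def circ(P,r=None):
    from scipy.optimize import least_squares
    return least_squares(lambda q:np.hypot(P[:,0]-q[0],P[:,1]-q[1])-q[2],[*P[:,:2].mean(0),.04]).x
def near(x,y,r,z0,z1): return (np.hypot(c[:,0]-x,c[:,1]-y)<r)&(c[:,2]>z0)&(c[:,2]<z1)
e=s['eef_pos'];print(e,s['tool_rot'])
P=c[near(.571,.02,.055,.076,.084)];print('rim',len(P),cv2.minEnclosingCircle(P[:,:2].astype(np.float32)),circ(P),np.median(P[:,2]))
zp=e[2]-.0064
P=c[near(e[0],e[1],.06,zp-.004,zp+.004)];print('plate',len(P),cv2.minEnclosingCircle(P[:,:2].astype(np.float32)),np.median(P[:,2]))
A=np.c_[P[:,:2],np.ones(len(P))];print('tilt',np.linalg.lstsq(A,P[:,2],rcond=None)[0])
E
python3 rimfit.py w5
```

```text
clock: 9.0
eef_pos: [0.6054, 0.0891, 0.1448]
tool_rot: [-0.0, -0.0, 1.0, 0.0]
wrist_force: [0.0, 0.0, -1.0]
opening: 0.0221
clock: 9.6
eef_pos: [0.6841, -0.0044, 0.1441]
tool_rot: [-0.001, 0.0, 1.0, 0.0]
wrist_force: [-0.4, 1.0, -1.3]
opening: 0.0223
[ 0.6841 -0.0044  0.1441] [-0.0007  0.0001  1.      0.0004]
rim 3205 ((0.5713502764701843, 0.022419417276978493), 0.04412056505680084) [0.572  0.0221 0.0398] 0.08008300705019347
plate 11026 ((0.684094250202179, -0.002748102881014347), 0.04707609489560127) 0.13801029073161436
tilt [-0.0007  0.0015  0.1385]
```

View pics/w5.png

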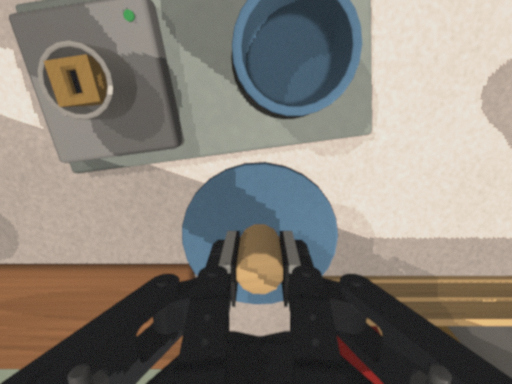

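```bash
python3 -m inch '[[0,[1.3,0.5,0],0],[0,[2.5,0.5,0],0],[0,[2.5,0.5,0],0],[0,[2.5,0.5,0],0],[0,[1.5,0.5,0],0],[0,[1,0,0.5],0],[0,[0,0,1],0],[0,[0,0,1],0],[0,[0,0,0],0],[0,[0,0,0],0]]'
python3 rimfit.py w6
```

```text
clock: 10.65
eef_pos: [0.572, 0.0203, 0.1187]
tool_rot: [-0.0, -0.0, 1.0, 0.0]
wrist_force: [0.2, 0.1, -2.3]
opening: 0.0222
[0.572  0.0203 0.1187] [-0.0005 -0.      1.      0.0001]
rim 430 ((0.5409747958183289, 0.022887464612722397), 0.03142370283603668) [0.5766 0.0223 0.0474] 0.07980625228137214
plate 11027 ((0.5717639923095703, 0.021628273651003838), 0.04709405079483986) 0.11261254627620865
tilt [-0.0004  0.0009  0.1128]
```

View pics/w6.png

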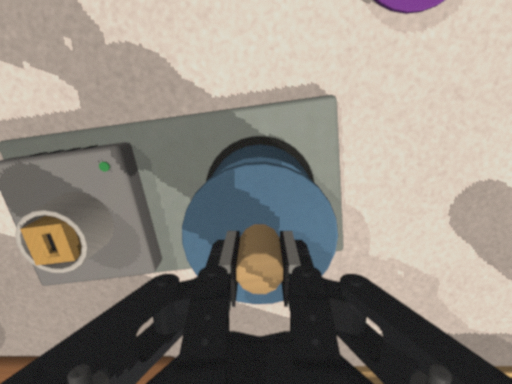

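```bash
python3 -m inch '[[0,[0,0.04,0.8],0],[0,[0,0,0.6],0],[0,[0,0,0.4],0],[0,[0,0,0.4],0],[0,[0,0,0],0]]'; python3 -c "
from h import *;s=read_state();print(s['wrist_force'],s['ft_torque'],s['eef_pos'])"
```

```text
clock: 11.2
eef_pos: [0.5714, 0.0205, 0.0965]
tool_rot: [-0.001, 0.0, 1.0, 0.0]
wrist_force: [-0.6, 0.8, -1.4]
opening: 0.0224
[-0.62833827  0.77518935 -1.38219352] [-0.07794853 -0.05034098 -0.01396763] [0.57139477 0.0205313  0.09651397]
```

```bash
python3 -m inch '[[0,[0,0,0.15],0],[0,[0,0,0.15],0],[0,[0,0,0.1],0],[0,[0,0,0],0]]'; python3 rimfit.py w7
```

```text
clock: 11.6
eef_pos: [0.572, 0.0205, 0.0935]
tool_rot: [0.0, 0.0, 1.0, -0.0]
wrist_force: [-0.2, 0.2, -1.3]
opening: 0.0225
[0.572  0.0205 0.0935] [ 0.0002  0.      1.     -0.    ]
rim 61 ((0.5438809394836426, 0.023621948435902596), 0.03742220625281334) [0.5721 0.0223 0.0467] 0.08317134392098685
plate 11021 ((0.5721279978752136, 0.022526759654283524), 0.0473329983651638) 0.08738059966443418
tilt [0.0015 0.0004 0.0865]
```

View pics/w7.png

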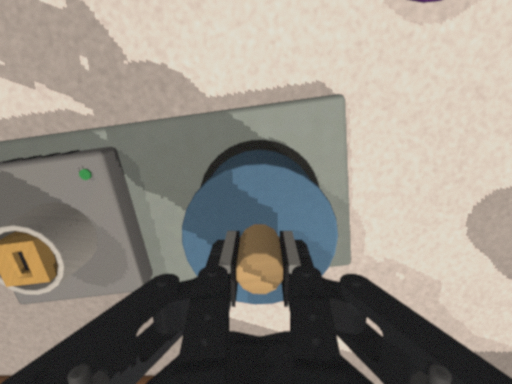

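```bash
python3 -m inch '[[0,[0,0,0.05],0],[60,[0,0,0],0],[60,[0,0,0],0],[60,[0,0,0],0],[60,[0,0,0],0],[60,[0,0,-1],0],[60,[0,0,-2],0],[60,[0,0,-3],0],[60,[0,0,-3],0],[60,[0,0,0],0]]'
python3 - <<'E'
from h import *
from rimfit import *
E
python3 - <<'E'
from h import *
np.set_printoptions(precision=4,suppress=True)
s=read_state();p=cams.camera('wrist');cv2.imwrite('pics/w8.png',p['frame'])
c=cloud(p,s).reshape(-1,3)
np.savez('w8.npz',c=c,frame=p['frame'])
def near(x,y,r,z0,z1): return (np.hypot(c[:,0]-x,c[:,1]-y)<r)&(c[:,2]>z0)&(c[:,2]<z1)
print(s['eef_pos'],s['wrist_force'])
P=c[near(.572,.022,.06,.083,.092)];print(len(P),cv2.minEnclosingCircle(P[:,:2].astype(np.float32)),np.median(P[:,2]))
A=np.c_[P[:,:2],np.ones(len(P))];print('tilt',np.linalg.lstsq(A,P[:,2],rcond=None)[0])
P=c[near(.592,-.132,.035,.074,.086)]; print('collar',cv2.minEnclosingCircle(P[:,:2].astype(np.float32)),len(P),np.median(P[:,2]))
E
```

```text
clock: 12.65
eef_pos: [0.5749, 0.0203, 0.1879]
tool_rot: [0.004, -0.0, 1.0, -0.0]
wrist_force: [0.3, -0.0, -0.1]
opening: 0.0515
[0.5738 0.0204 0.1857] [ 0.952  -0.8091  0.6019]
6989 ((0.571821928024292, 0.022310085594654083), 0.04698538780212402) 0.08730574819810724
tilt [ 0.0005 -0.0003  0.087 ]
collar ((0.5914055705070496, -0.13054347038269043), 0.026619069278240204) 1912 0.07895763052721375Traceback (most recent call last):
  File "<stdin>", line 2, in <module>
  File "rimfit.py", line 4, in <module>
    s=read_state();p=cams.camera('wrist');cv2.imwrite('pics/'+sys.argv[1]+'.png',p['frame'])
                                                              ~~~~~~~~^^^
IndexError: list index out of range
```

View pics/w8.png

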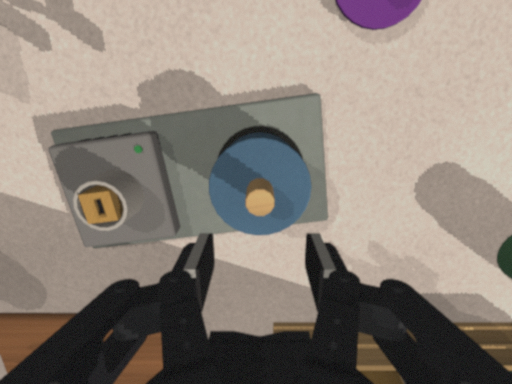

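```bash
python3 -m inch '[[60,[0.7,-1.9,0],0],[60,[1.7,-3.8,0],0],[60,[1.7,-3.8,0],0],[60,[1.7,-3.8,0],0],[60,[1.7,-3.8,0.5],0],[60,[1.7,-3.8,1],0],[60,[1.7,-3.8,1],0],[60,[1.7,-3.8,0.5],0],[60,[1.1,-2.4,0],0],[60,[0,0,0],8.3],[60,[0,0,0],0],[60,[0,0,0],0]]'; python3 keyfit.py w9
```

```text
clock: 13.95
eef_pos: [0.4343, -0.2878, 0.152]
tool_rot: [-0.001, 0.071, 0.997, 0.001]
wrist_force: [0.4, -0.1, 0.5]
opening: 0.0508
[ 0.4343 -0.2878  0.152 ] 411 [ 0.4339 -0.2888  0.0842] [ 0.4182 -0.2949  0.0823] [ 0.4505 -0.2827  0.0859] ((0.43454688787460327, -0.28890180587768555), (0.008212238550186157, 0.032343484461307526), 81.67695617675781)
top 411 [ 0.4339 -0.2888  0.0842] ((0.43454688787460327, -0.28890180587768555), (0.008212238550186157, 0.032343484461307526), 81.67695617675781)
dir -8.45344251244363
block ((0.4351937174797058, -0.28889167308807373), (0.06007198244333267, 0.060367047786712646), 81.66108703613281) 0.04027195036514671
[{'location': [0.4344, -0.2876, 0.0682], 'p': 0.96}]
```

View pics/w9.png

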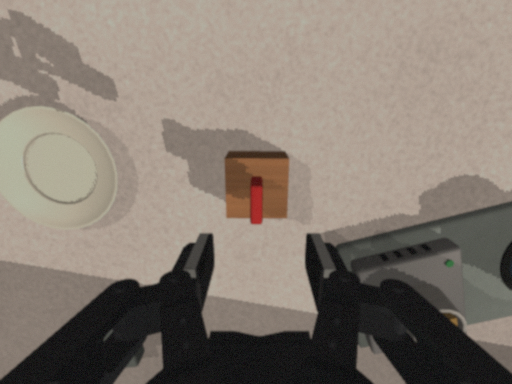

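```bash
python3 -m inch '[[60,[-0.08,-0.25,2],0],[60,[0,0,2.5],0],[60,[0,0,2.5],0],[60,[0,0,2],0],[60,[0,0,1.2],0],[60,[0,0,0],0],[60,[0,0,0],0]]';  python3 -m inch '[[0,[0,0,0],0],[0,[0,0,0],0],[0,[0,0,0],0],[0,[0,0,0],0],[0,[0,0,0],0],[0,[0,0,0],0]]'; python3 -c "
from h import *;s=read_state();p=cams.camera('wrist');cv2.imwrite('pics/w10.png',p['frame']);print(s['wrist_force'],s['ft_torque'],s['eef_pos'])"
```

```text
clock: 14.75
eef_pos: [0.4357, -0.2909, 0.0512]
tool_rot: [0.0, 0.072, 0.997, -0.0]
wrist_force: [0.4, -0.8, -0.3]
opening: 0.0512
clock: 15.35
eef_pos: [0.4357, -0.2914, 0.0516]
tool_rot: [0.001, 0.072, 0.997, -0.0]
wrist_force: [-0.8, 0.2, 6.5]
opening: 0.0092
[-0.78213294  0.21992343  6.4616706 ] [ 0.17464563  0.08698737 -0.0136422 ] [ 0.43574821 -0.29144955  0.05156062]
```

View pics/w10.png

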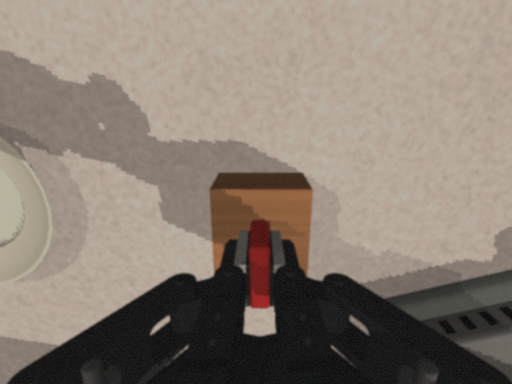

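```bash
python3 -m inch '[[0,[0,0,-0.5],0],[0,[0,0,-1.5],0],[0,[0,0,-2],0],[0,[0,0,-2.5],0],[0,[0,0,-2.5],0],[0,[0,0,-2],-7.8],[0,[0,0,0],-7.8],[0,[0,0,0],0],[0,[0,0,0],0]]'
cat > kh.py <<'E'
from h import *
import sys
np.set_printoptions(precision=4,suppress=True)
s=read_state();p=cams.camera('wrist');cv2.imwrite('pics/'+sys.argv[1]+'.png',p['frame'])
c=cloud(p,s).reshape(-1,3);f=p['frame'].reshape(-1,3).astype(int)
np.savez(sys.argv[1]+'.npz',frame=p['frame'],c=c)
W=q2R(s['tool_rot']);t=(c-s['eef_pos'])@W
print(s['eef_pos'],s['tool_rot'],s['wrist_force'],s['ft_torque'],s['opening'])
red=(f[:,2]>70)&(f[:,1]<0.4*f[:,2])&(f[:,0]<0.4*f[:,2])&(np.abs(t[:,1])<.02)&(np.abs(t[:,0])<.04)&(np.abs(t[:,2])<.06)
P=t[red]; print('red in tool',len(P),P.min(0),P.max(0)); Q=P[P[:,2]<P[:,2].min()+.003]; print('top face',len(Q),Q.min(0),Q.max(0),Q.mean(0))
def near(x,y,r,z0,z1): return (np.hypot(c[:,0]-x,c[:,1]-y)<r)&(c[:,2]>z0)&(c[:,2]<z1)
P=c[near(.592,-.132,.035,.074,.086)]
if len(P)>20:
    print('collar',len(P),cv2.minEnclosingCircle(P[:,:2].astype(np.float32)))
E
python3 kh.py w11
```

```text
clock: 16.3
eef_pos: [0.4348, -0.2907, 0.1604]
tool_rot: [-0.0, -0.062, 0.998, 0.0]
wrist_force: [-0.2, 0.2, -0.6]
opening: 0.0093
[ 0.4348 -0.2907  0.1604] [-0.0004 -0.0622  0.9981  0.0003] [-0.1987  0.1581 -0.6295] [ 0.0675 -0.0217  0.0447] 0.009267580804636716
red in tool 1628 [-0.0164 -0.0031 -0.0348] [ 0.0181  0.0064 -0.0049]
top face 1077 [-0.0161 -0.003  -0.0348] [ 0.0177  0.0063 -0.0318] [ 0.0015  0.0017 -0.0327]
```

View pics/w11.png

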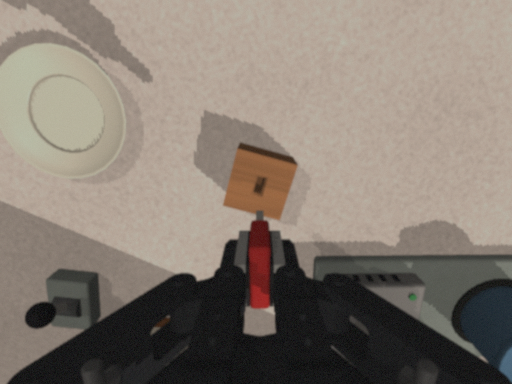

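```bash
python3 -m inch '[[0,[-1.6,1.3,0],0],[0,[-3,2.3,0],0],[0,[-3,2.4,0],0],[0,[-3,2.4,0],0],[0,[-3,2.4,0],0],[0,[-2.5,1.9,0.5],0],[0,[-1.5,1.1,1],0],[0,[0,0,0.5],0],[0,[0,0,0],0],[0,[0,0,0],0]]'; python3 kh.py w12
```

```text
clock: 17.35
eef_pos: [0.5911, -0.1327, 0.1402]
tool_rot: [-0.001, -0.063, 0.998, 0.0]
wrist_force: [-0.7, -0.2, -1.0]
opening: 0.0092
[ 0.5911 -0.1327  0.1402] [-0.0009 -0.0627  0.998   0.0001] [-0.6842 -0.1813 -0.9771] [-0.0306  0.0166 -0.0377] 0.009193541876118786
red in tool 1697 [-0.0161 -0.0037 -0.038 ] [ 0.0179  0.0065 -0.0044]
top face 9 [ 0.0079 -0.0029 -0.038 ] [ 0.0119 -0.0028 -0.0356] [ 0.0102 -0.0029 -0.0371]
collar 2156 ((0.5918679237365723, -0.131272554397583), 0.026218732818961143)
```

View pics/w12.png

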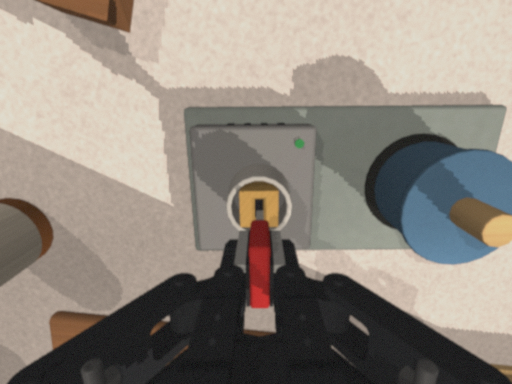

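```bash
python3 - <<'E'
from h import *
d=np.load('w12.npz');f=d['frame'].astype(int);c=d['c'].reshape(384,512,3)
cv2.imwrite('pics/z12.png',cv2.resize(d['frame'][160:320,200:320],(600,800),interpolation=cv2.INTER_CUBIC))
ang=-2*np.arctan(.0627/.998)
# tool axes in xy
ex=np.array([-np.cos(.1255),-np.sin(.1255)]);ey=np.array([-np.sin(.1255),np.cos(.1255)])
e=np.array([.5911,-.1327])
t=np.stack([(c[...,:2]-e)@ex,(c[...,:2]-e)@ey],-1)
br=(f[...,2]>f[...,0]*1.8)&(f[...,1]>f[...,2]*.5)&(f[...,2]>60)&(np.abs(c[...,2]-.081)<.006)
P=t[br];print(len(P),np.percentile(P,[1,99],axis=0),np.median(c[br][:,2]))
print(cv2.minAreaRect(P.astype(np.float32)))
w=(np.abs(c[...,2]-.0795)<.004)&(np.hypot(t[...,0],t[...,1])<.035)
P=t[w];print(P.min(0),P.max(0))
for v in range(180,222,2): print(v,[''.join('%4d'%f[v,u,2] for u in range(248,272,1))][0], '%.4f %.4f'%(t[v,245,0],c[v,245,2]))
E
```

```text
1197 [[-0.01577056 -0.01334972]
 [ 0.01413442  0.01611494]] 0.0811859139141766
((-0.0011437078937888145, 0.0013363687321543694), (0.02989349700510502, 0.031042810529470444), 89.53202056884766)
[-0.02152101 -0.02444005] [0.02511319 0.02695285]
180  195 196 195 192 192 184 172 170 170 169 169 169 167 167 169 174 182 190 191 195 196 195 193 189 0.0211 0.0784
182  166 155 146 125 111 102  99  96  94  96  94  95  94  93  97  98 100 111 127 141 154 165 179 189 0.0195 0.0784
184   92  86  87  86  85  88  88  84  85  83  85  85  85  89  86  86  86  87  85  90  92  96 103 111 0.0138 0.0648
186   88  88  93  94  92  92  90  90  92  91  94  95  98  98  95  94  95  96  96  99  97  96  98  94 0.0141 0.0712
188   97  97  97  97  98 102  96  99 100  99  96  96 100  99  96  96  98  97 101  99  99  99  98  99 0.0137 0.0753
190  125 125 124 127 126 125 127 128 126 123 125 127 127 128 128 127 129 134 134 138 140 135 134 135 0.0138 0.0807
192  191 191 190 191 194 194 193 192 190 191 192 194 194 193 190 192 193 195 196 197 196 192 193 196 0.0122 0.0807
194  196 195 196 202 203 201 199 198 197 199 200 199
[... 864 characters left out ...]
0814
210  198 198 196 193 184 179 154  94  66  70  73  73  71  75  89 116 139 157 180 197 202 200 202 202 -0.0019 0.0824
212  197 199 197 195 189 179 153  97  84  95  97  98  97 100 105 123 141 159 182 196 199 201 203 203 -0.0040 0.0813
214  197 200 203 196 185 176 151  98  86  98  97 102  98 101 107 126 143 158 181 197 198 202 203 200 -0.0056 0.0816
216  200 201 201 195 185 178 157 110  97  98  99  99  99  98 105 120 142 159 180 196 202 199 194 195 -0.0074 0.0812
218  204 200 198 196 186 178 165 141 113 100  95  96  98  97 103 121 139 159 181 195 200 191 185 181 -0.0090 0.0815
220  199 195 193 181 163 143 127 113 103  97  96  97  95  95  98 105 114 128 147 169 185 184 179 178 -0.0106 0.0818
```

View pics/z12.png

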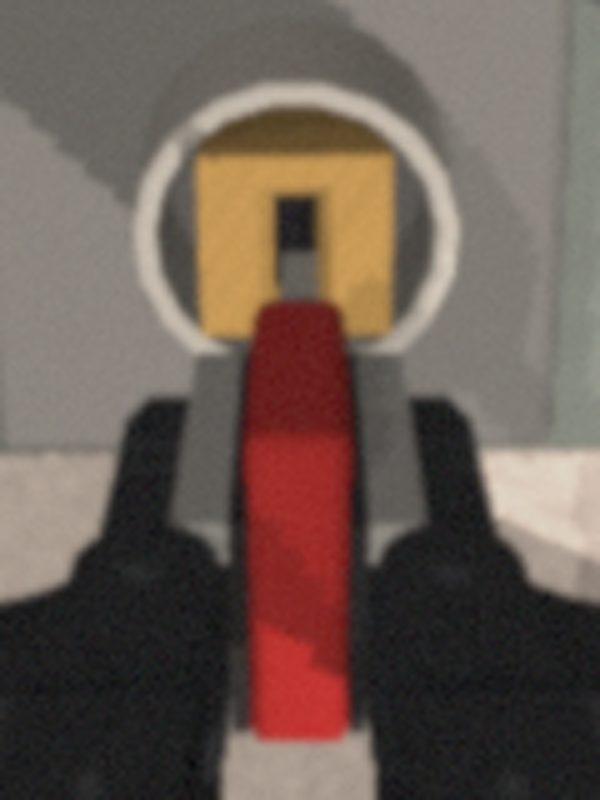

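```bash
python3 -m inch '[[0,[-0.2,0,0],0],[0,[0,0,0.5],0],[0,[0,0,0.7],0],[0,[0,0,0.3],0],[0,[0,0,0],0]]'; python3 kh.py w13; python3 - <<'E'
from h import *
d=np.load('w13.npz');cv2.imwrite('pics/z13.png',cv2.resize(d['frame'][130:320,180:340],(640,760),interpolation=cv2.INTER_CUBIC)[:600])
E
```

```text
clock: 17.9
eef_pos: [0.5936, -0.1314, 0.1248]
tool_rot: [-0.001, -0.064, 0.998, 0.0]
wrist_force: [0.5, 0.2, -1.0]
opening: 0.0092
[ 0.5936 -0.1314  0.1248] [-0.0008 -0.0636  0.998   0.0003] [ 0.4706  0.2143 -0.9543] [-0.0545 -0.0078  0.0017] 0.009178469427774363
red in tool 1702 [-0.0168 -0.0036 -0.0378] [ 0.0179  0.0065 -0.0034]
top face 7 [ 0.0071 -0.0029 -0.0378] [ 0.0122 -0.0028 -0.0348] [ 0.0107 -0.0029 -0.0365]
collar 2305 ((0.5912916660308838, -0.1314694583415985), 0.02607523649930954)
```

View pics/z13.png

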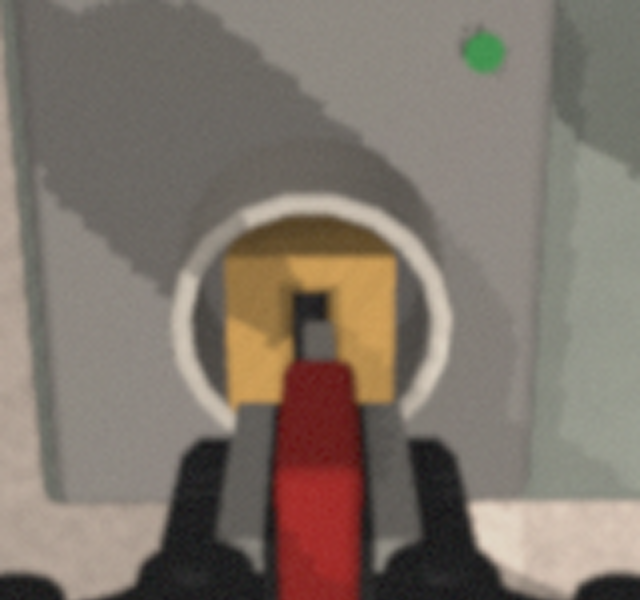

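```bash
python3 - <<'E'
from h import *
d=np.load('w13.npz');f=d['frame'].astype(int);c=d['c'].reshape(384,512,3)
a=2*np.arctan(.0636/.998)
ex=np.array([-np.cos(a),-np.sin(a)]);ey=np.array([-np.sin(a),np.cos(a)])
e=np.array([.5936,-.1314])
t=np.stack([(c[...,:2]-e)@ex,(c[...,:2]-e)@ey],-1)
br=(f[...,2]>f[...,0]*1.8)&(f[...,1]>f[...,2]*.5)&(f[...,2]>60)&(np.abs(c[...,2]-.081)<.004)
P=t[br];print(len(P),np.percentile(P,[1,99],axis=0));print(cv2.minAreaRect(P.astype(np.float32)))
w=(np.abs(c[...,2]-.0785)<.003)&(np.hypot(t[...,0],t[...,1])<.035)
print(t[w].min(0),t[w].max(0))
E
```

```text
1210 [[-0.01111547 -0.01433915]
 [ 0.01672785  0.01511097]]
((0.002325061708688736, 0.00029477570205926895), (0.02998344413936138, 0.029311086982488632), 89.54566955566406)
[-0.01872092 -0.02556206] [0.02743947 0.02587888]
```

```bash
python3 -m inch '[[0,[0.12,-0.11,0],0],[0,[0,0,0.3],0],[0,[0,0,0.3],0],[0,[0,0,0],0]]'; python3 -c "
from h import *
for i in range(1): s=read_state();print(s['wrist_force'],s['ft_torque'],s['eef_pos'])
p=cams.camera('wrist');cv2.imwrite('pics/z14.png',cv2.resize(p['frame'][130:280,180:340],(640,600),interpolation=cv2.INTER_CUBIC))"
```

```text
clock: 18.35
eef_pos: [0.5929, -0.1327, 0.1193]
tool_rot: [-0.0, -0.064, 0.998, 0.0]
wrist_force: [-0.6, -0.3, -0.9]
opening: 0.0091
[-0.63023851 -0.27654074 -0.91616681] [-0.01382797 -0.00106507  0.00733457] [ 0.59293064 -0.13268801  0.11927441]
```

View pics/z14.png

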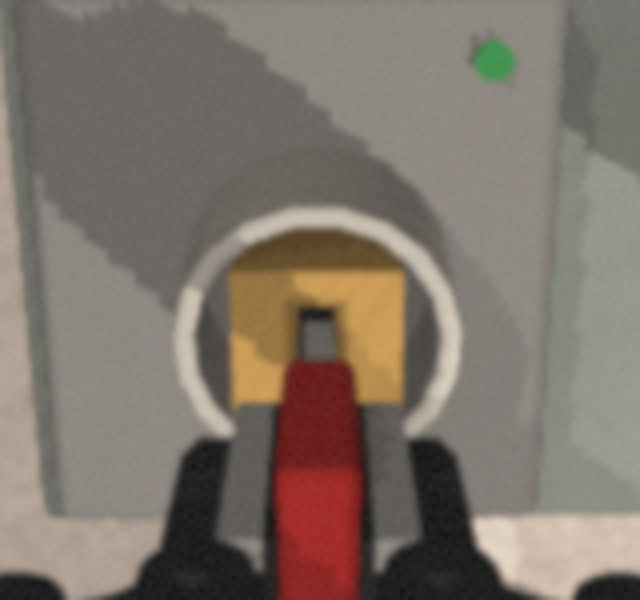

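```bash
python3 -m inch '[[0,[0,0,0.3],0],[0,[0,0,0.2],0],[0,[0,0,0],0]]';  python3 -m inch '[[0,[0,0,0.3],0],[0,[0,0,0.3],0],[0,[0,0,0.2],0],[0,[0,0,0],0]]'; python3 -c "
from h import *
s=read_state();print(s['wrist_force'],s['ft_torque'],s['eef_pos'])"
```

```text
clock: 18.7
eef_pos: [0.593, -0.1327, 0.1144]
tool_rot: [-0.0, -0.064, 0.998, 0.0]
wrist_force: [-0.2, 0.4, -0.9]
opening: 0.009
clock: 19.1
eef_pos: [0.592, -0.1328, 0.1059]
tool_rot: [-0.001, -0.063, 0.998, 0.0]
wrist_force: [-2.3, -1.4, -2.1]
opening: 0.0092
[-2.26798658 -1.37865089 -2.10451399] [-0.30237572  0.67607255  0.00155598] [ 0.59199377 -0.13278225  0.10593508]
```

```bash
python3 -m inch '[[0,[0.05,-0.04,0.2],0],[0,[0,0,0.3],0],[0,[0,0,0.3],0],[0,[0,0,0],0]]'; python3 -c "
from h import *
s=read_state();print(s['wrist_force'],s['ft_torque'],s['eef_pos'])";  python3 -m inch '[[0,[0,0,0.3],0],[0,[0,0,0.2],0],[0,[0,0,0],0]]'; python3 -c "
from h import *
s=read_state();print(s['wrist_force'],s['ft_torque'],s['eef_pos'])"
```

```text
clock: 19.5
eef_pos: [0.5935, -0.1334, 0.0985]
tool_rot: [0.001, -0.064, 0.998, -0.0]
wrist_force: [-0.0, -1.6, -2.9]
opening: 0.0091
[-0.040939   -1.64079575 -2.89413846] [-0.24902848 -0.02275002 -0.02707813] [ 0.59353255 -0.13341274  0.09850514]
clock: 19.8
eef_pos: [0.5934, -0.1333, 0.0935]
tool_rot: [0.001, -0.064, 0.998, -0.0]
wrist_force: [1.0, -1.8, -2.4]
opening: 0.0093
[ 0.98369867 -1.83301927 -2.40960641] [-0.22072859 -0.27254817  0.04549877] [ 0.59344026 -0.13332181  0.09349607]
```

```bash
python3 -m inch '[[0,[0,-0.03,0.1],0],[0,[0,0,0.1],0],[0,[0,0,0],0],[0,[0,0,0],0]]'; python3 kh.py w15; python3 -c "
import cv2
a=cv2.imread('pics/w15.png');cv2.imwrite('pics/z15.png',cv2.resize(a[130:320,180:340],(640,760),interpolation=cv2.INTER_CUBIC)[:600])"
```

```text
clock: 20.2
eef_pos: [0.5935, -0.1335, 0.0926]
tool_rot: [0.001, -0.064, 0.998, -0.0]
wrist_force: [-0.7, 0.2, 5.2]
opening: 0.0091
[ 0.5935 -0.1335  0.0926] [ 0.0008 -0.0637  0.998  -0.    ] [-0.6644  0.2408  5.2359] [0.1171 0.1394 0.0145] 0.00908663754304841
red in tool 1696 [-0.0163 -0.0037 -0.0379] [ 0.018   0.0065 -0.0046]
top face 8 [ 0.0073 -0.0029 -0.0379] [ 0.0113 -0.0028 -0.035 ] [ 0.0099 -0.0029 -0.0366]
collar 2097 ((0.591050922870636, -0.13134992122650146), 0.026062648743391037)
```

View pics/z15.png

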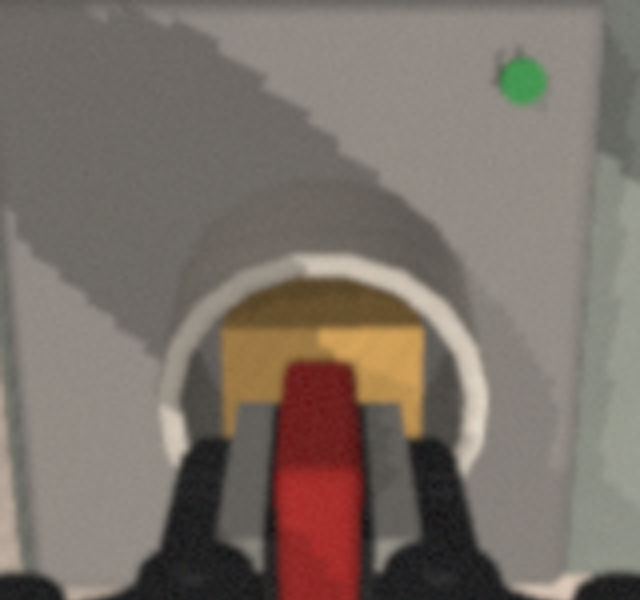

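```bash
python3 -m inch '[[0,[0,0,0.1],0],[0,[0,0,0.1],0],[0,[0,0,0],0],[0,[0,0,0],0]]'; python3 - <<'E'
from h import *
np.set_printoptions(precision=4,suppress=True)
s=read_state();print(s['wrist_force'],s['ft_torque'],s['eef_pos'])
W=q2R(s['tool_rot'])
for n in ['w11','w15']:
    d=np.load(n+'.npz');f=d['frame'].reshape(384,512,3)[260:300,250:270].astype(int).reshape(-1,3);c=d['c'].reshape(384,512,3)[260:300,250:270].reshape(-1,3)
    r=(f[:,2]>70)&(f[:,1]<.4*f[:,2]);print(n,r.sum(),np.median(c[r][:,2]))
E
```

```text
clock: 20.65
eef_pos: [0.5937, -0.1335, 0.0924]
tool_rot: [0.001, -0.064, 0.998, -0.0]
wrist_force: [-4.6, 1.9, 16.4]
opening: 0.0087
[-4.577   1.8668 16.3905] [ 0.3985  0.9918 -0.051 ] [ 0.5937 -0.1335  0.0924]
w11 784 0.19303333929065014
w15 794 0.12518146226559604
```

```bash
python3 -m inch '[[0,[0,0,0],6],[0,[0,-0.01,0],8],[0,[0,-0.01,0],8],[0,[0,-0.01,0],8],[0,[0,0,0],0]]'; python3 -c "
from h import *
s=read_state();print(s['wrist_force'],s['ft_torque'],s['eef_pos'])"
```

```text
clock: 21.15
eef_pos: [0.5935, -0.1337, 0.0924]
tool_rot: [0.001, 0.198, 0.98, 0.0]
wrist_force: [-4.6, 1.5, 16.2]
opening: 0.0093
[-4.56562467  1.53818128 16.17763681] [0.45668767 1.13919742 0.03203921] [ 0.59346161 -0.13370136  0.09237301]
```

```bash
python3 -m inch '[[0,[0,-0.01,0],8],[0,[0,-0.01,0],8],[0,[0,-0.01,0],8],[0,[0,-0.01,0],8],[0,[0,0,0],0]]'; python3 -c "
from h import *
s=read_state();print(s['wrist_force'],s['ft_torque'],s['eef_pos'],s['joints'])"
```

```text
clock: 21.65
eef_pos: [0.5935, -0.1335, 0.0924]
tool_rot: [0.001, 0.46, 0.888, 0.001]
wrist_force: [-4.1, 3.1, 18.1]
opening: 0.0089
[-4.10055045  3.09613899 18.09259886] [0.73413627 0.9582162  0.1420123 ] [ 0.59345638 -0.13351981  0.09237846] [-0.34345109  0.54954164 -0.22070089  0.79827645  0.00170514  0.61269933]
```

```bash
python3 -m inch '[[0,[0,-0.01,0],8],[0,[0,-0.01,0],8],[0,[0,-0.01,0],8],[0,[0,-0.01,0],6],[0,[0,0,0],4],[0,[0,0,0],0],[0,[0,0,0],0]]'; python3 kh.py w16
```

```text
clock: 22.35
eef_pos: [0.5934, -0.1336, 0.0924]
tool_rot: [0.001, 0.699, 0.715, 0.001]
wrist_force: [-2.9, 2.7, 17.5]
opening: 0.0091
[ 0.5934 -0.1336  0.0924] [0.0008 0.6987 0.7154 0.0015] [-2.8892  2.6636 17.4734] [0.7679 0.8989 0.1777] 0.009142892519164
red in tool 1695 [-0.0146 -0.0053 -0.0387] [ 0.0193  0.0045 -0.0046]
top face 6 [ 0.0114 -0.0049 -0.0387] [ 0.0134 -0.0049 -0.0363] [ 0.0126 -0.0049 -0.0373]
collar 2086 ((0.5925272107124329, -0.130560502409935), 0.02610550820827484)
```

View pics/w16.png

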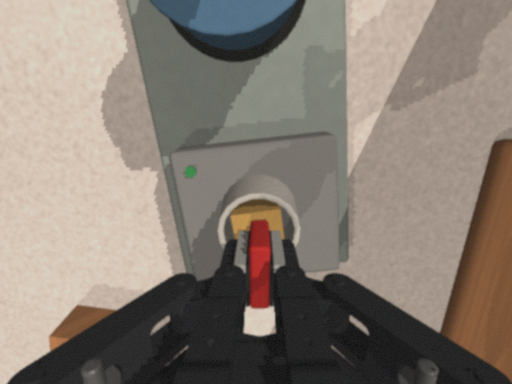

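```bash
python3 -m inch '[[0,[0,0,0],3],[0,[0,0,0],2],[0,[0,0,0],0],[0,[0,0,0],0],[0,[0,0,0],0]]'; python3 kh.py w17; python3 - <<'E'
from h import *
np.set_printoptions(precision=4,suppress=True)
d=np.load('w17.npz');f=d['frame'].astype(int);c=d['c'].reshape(384,512,3)
cv2.imwrite('pics/z17.png',cv2.resize(d['frame'][120:320,170:350],(540,600),interpolation=cv2.INTER_CUBIC))
br=(f[...,2]>f[...,0]*1.8)&(f[...,1]>f[...,2]*.5)&(f[...,2]>60)&(np.abs(c[...,2]-.081)<.003)&(np.hypot(c[...,0]-.592,c[...,1]+.132)<.03)
P=c[br];print('brass',len(P),cv2.minAreaRect(P[:,:2].astype(np.float32)))
cc=d['c'].reshape(-1,3);
P=cc[(np.hypot(cc[:,0]-.572,cc[:,1]-.021)<.06)&(cc[:,2]>.083)&(cc[:,2]<.092)];print('lid z',len(P),np.median(P[:,2]),np.linalg.lstsq(np.c_[P[:,:2],np.ones(len(P))],P[:,2],rcond=None)[0][:2])
r=(f[260:300,250:270,2]>70);print('keytop z',np.median(c[260:300,250:270,2][r]))
p=cams.camera('scene');cv2.imwrite('pics/s17.png',p['frame'])
E
```

```text
clock: 22.9
eef_pos: [0.5931, -0.1336, 0.0924]
tool_rot: [0.001, 0.729, 0.684, 0.001]
wrist_force: [-4.0, 2.6, 17.8]
opening: 0.009
[ 0.5931 -0.1336  0.0924] [0.0006 0.7292 0.6843 0.0014] [-3.9702  2.5949 17.8147] [0.7585 0.9881 0.2712] 0.008984782414903783
red in tool 1695 [-0.0144 -0.0059 -0.0384] [ 0.019   0.0043 -0.0041]
top face 6 [ 0.0087 -0.0051 -0.0384] [ 0.0129 -0.005  -0.0357] [ 0.0115 -0.005  -0.0373]
collar 2082 ((0.5927914977073669, -0.1302703320980072), 0.02614029124379158)
brass 875 ((0.5918607115745544, -0.12617477774620056), (0.029945069923996925, 0.021025104448199272), 6.807075023651123)
lid z 4550 0.08732162785648817 [-0.0029  0.0337]
keytop z 0.12506077989823805
```

View pics/z17.png

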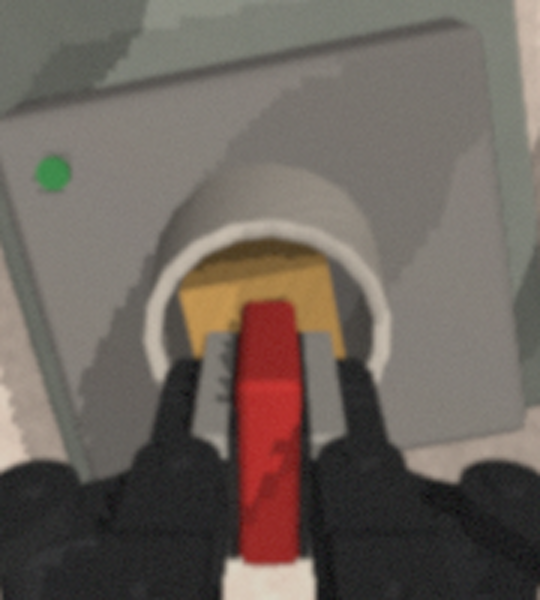

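View pics/s17.png

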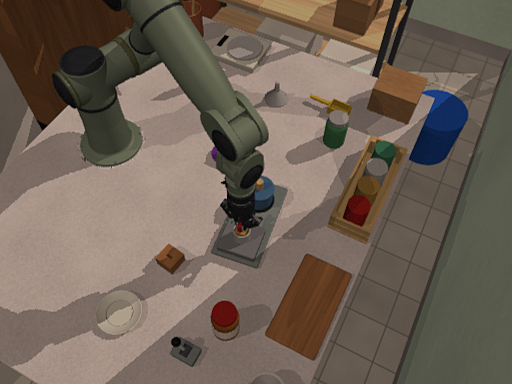

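```bash
python3 - <<'E'
from h import *
np.set_printoptions(precision=4,suppress=True)
c=np.load('w17.npz')['c'].reshape(-1,3)
P=c[(np.hypot(c[:,0]-.572,c[:,1]-.021)<.045)&(c[:,2]>.080)&(c[:,2]<.095)]
for i in range(4):
    q=np.linalg.lstsq(np.c_[P[:,:2],np.ones(len(P))],P[:,2],rcond=None)[0];r=P[:,2]-np.c_[P[:,:2],np.ones(len(P))]@q
    print(len(P),q[:2],r.std(),P.min(0),P.max(0));P=P[abs(r)<2*r.std()]
s=read_state();print(s['wrist_force'],s['ft_torque'],s['dq'])
E
```

```text
4108 [0.0002 0.0032] 0.0007343729917348199 [ 0.5362 -0.024   0.0841] [ 0.6044 -0.0057  0.0898]
3930 [-0.0001  0.0003] 0.0006512329730105678 [ 0.5362 -0.024   0.0859] [ 0.6044 -0.0057  0.0889]
3798 [-0.0001  0.0003] 0.0006105649657271347 [ 0.5362 -0.0239  0.0861] [ 0.6044 -0.0057  0.0887]
3722 [-0.0001  0.0002] 0.0005900270388378439 [ 0.5362 -0.0239  0.0862] [ 0.6044 -0.0057  0.0886]
[-4.0425  2.8766 17.9437] [0.7791 1.0081 0.2531] [ 0.      0.0013 -0.0001  0.0004 -0.      0.0008]
```

The lid reads level. The key is home, and the plug is at its stop.

```bash
python3 -c "
from rig import robot
print(robot.close_job())"
```

```text
the job is handed in; nothing more can be done
None
```

The lid is on the crock and the red key is home in the switch, turned to the stop. I handed the job in at about 23 s with the gripper still holding it; no verdict was given.

- **Lid:** the plate top is at z = 0.0873, so the underside sits at 0.080 on the rim. It is level to within 0.001 rad and centred on the measured mouth to about 1 mm. A first tilt fit in the last picture gave 0.034 rad. That was edge points getting into the fit; with them removed it gave under 0.001.
- **Key:** the shoulder is at z of about 0.081, level with the plug's face, and I was pressing down with about 17 N. It went in without binding, so no wiggle was needed.
- **Switch:** I turned the key about 101°. The plug reads 90°, and the torque rose to 0.27 N m at the stop.
- **Bystanders:** the jars, funnel, scoop, saucer and lamp toggle look unmoved in the last scene picture. I judged that by eye, not by measurement.
- **Camera disagreement:** the wrist camera disagreed with the fixed cameras by 3–5 mm. Its sideways readings were also about 1.5 mm off the tool position; I corrected for that using the held lid. I lined the key up with the slot from the wrist picture.

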